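# Seat a sample carousel on its drive pin

### The arm

A 7-joint arm with a two-finger parallel gripper is mounted at the origin on a cart in front of the work surface, level with it; the furniture and walls round the work are solid. World frame = base frame: x ahead of the robot, y to its left, z up, the work surface at z = 0. Lengths are in m, angles in rad, forces in N, time in s.
With the tool pointing down it reaches from about 0.4 to 0.875 m from the base axis. Payload 19.3 kg.
Tool frame: the origin (TCP) lies on the centre line of the jaws, within the pads' length; the fingertips stand 8 mm ahead of it and the grasp point (between the pads) lies 11 mm behind it; z points along the fingers, y is the line along which they close (so a half turn about z gives the same grasp; the last joint's range is limited). The gripper opens to 85 mm and grips with 20 to 120 N. Pads are 22 mm wide; open, the fingers measure 114 mm over their backs; the gripper's body (76 mm by 85 mm) begins 54 mm behind the grasp point. The pads swing forward as they close: fully open they stand 13 mm farther back than shut.
Start: joints at [-1.317, 0.521, -0.036, 1.599, 0.021, 1.021, -0.113], TCP at [0.199, 0.593, 0.239] pointing down, gripper open.
Joint ranges: [-2.91, 2.91], [-0.3, 2.13], [-1.5, 1.42], [0.17, 2.43], [-1.26, 4.41], [0.16, 1.93], [-2.52, 2.52]. Speed limits (rad/s): [1.89, 1.89, 2.39, 2.39, 3.01, 3.01, 3.01].

### API

Orientations are given as [roll, pitch, yaw] about the fixed x, y, z axes, in that order (R = Rz(yaw) Ry(pitch) Rx(roll)).
In Python, from workcell import status, grab_frame, camera_params, bot, search_frame, silhouettes gives the robot as it stands.
- The arm moves only by the shell command python3 -m creep 'ROWS' [FORCE]. ROWS is JSON, a list of rows, each a list of 5 numbers: the shift along the tool's x, y, z in units of 60 mm (1.0 is 60 mm), then the turn about the tool's z in units of 8 degrees (1.0 is 8 degrees), then the opening, from 0 (shut) to 1 (fully open). In form: [[x, y, z, twist, hand], ...]. A call has 1 to 5 rows; each row is the pose to reach, as a shift and turn from the pose commanded when the call began, along the tool's axes at that moment; what a row does not reach only later rows make up. A row lasts 1/8 s, in which the tool goes at most 62.5 mm and 10.7 degrees, less where a joint would pass 70% of its speed; a pose out of reach is approached as far as the arm can. A call with a gripper value outside its range is refused whole. The fingers move at their own pace and stop on an object; FORCE is the grip in N (left out, the last holds). Time passes only in rows, so rows that repeat a pose let the fingers close. It gives the time, the measured TCP pose, the force, the opening and the grip force at its end, in the units of the state.
- status.observe(): the state, without advancing time (a new reading comes with each control period).
- grab_frame(name): name is "scene" or "top" or "wrist"; returns the picture (420x560x3 uint8, blue, green, red); there is no depth.
- camera_params(name): a dict with "K" (3x3 intrinsics, pixels), "rvec" (rotation vector, rad) and "tvec" (3), from world to camera coordinates, as OpenCV has them; the wrist camera has in their place "tool_from_camera" (4x4, takes a point from camera to tool coordinates, whose origin is the TCP and whose axes are the flange's). Camera axes: x right, y down, z forward; pixel columns grow to the right and rows downward; lengths in m; the calibration is good to about 2 mm. A picture is of the moment at which its call begins: read the wrist's pose just before it. camera_params takes no time and is no camera call.
- bot.job_done(): hands the job in; it is judged then, once.
Trained networks look in the newest picture that a camera, given by its name, has taken for a name from the list of things; names that differ only in an ending like _2 or _b are one class to them, and where a whole thing is asked for, a point or a joint stands for the part that bears it (a point fixed in the world has none). Each returns a list of dicts, best first, with "p" (0 to 1); they miss things now and then, are a little off and sometimes report something else, mostly with a low value. They report only what shows in the picture. A call takes as long as a camera call.
- search_frame(camera, name): "extent" ([left, top, right, bottom] as shares, 0 to 1, of the picture: columns of its width, rows of its height, round what is visible of it).
- silhouettes(camera, name): "mask" (420x560 bool, what is visible of it) and "extent" ([left, top, right, bottom] as shares, 0 to 1, of the picture: columns of its width, rows of its height, round what is visible of it).
The state is a dict: "clock": time; "qpos": joint angles; "qd": joint speeds; "joint_efforts": joint torques, N m; "position": TCP position; "tool_rot": TCP orientation; "force": force on the tool from outside, world axes, zero at the start; "moment": the same for the moment, N m; "grip_width": finger opening in m; "finger_force": force on a finger pad.
Only numpy, scipy, OpenCV 4.12 (cv2) and the standard library are available. Lean on these libraries where they do the work, as an engineer would, in place of code of your own. Each camera call takes 0.05 s, during which the arm holds its last target. There are 200 camera calls.

### The job

Turn the notched carousel of the sample changer with the fingertips, pushing its upright finger peg round, until the notch in its rim stands over the drive pin on the base; then press the black hub cap straight down until the carousel sits fully home and level on the base, and take the hand away. Do not lift the carousel at any time, and leave the vial, the timer and the petri dish where they stand.

Things in the scene. Friction and masses are not known exactly. Their poses are not given: they have to be found in the camera images.
- sample_base: White round base of the sample changer, fixed: 168 mm across, 22 mm high, with a 32 mm wide, 22 mm high lug out to 108 mm from the centre along the base's own -x (roughly towards the robot). A spindle (18 mm diameter, top 68 mm above the worktop) stands at its centre, with three rubber rest pads, tops at 34 mm, round it. Origin: centre of the underside, on the worktop; z up.
- platen (a joint): Dark disc with three balls on the spindle, under the carousel, which it carries: metres it has slid down from its start (0 up, 0.012 when the carousel is seated). It slides stiffly, has no spring and stays where it is pushed: about 9 N in all, the carousel's weight included.
- pin_tip (a point): Top of the round-nosed steel drive pin: 10 mm diameter, upright, 73 mm from the base's centre along the base's -x, its tip 44 mm above the worktop. It stands half under the carousel's rim and half outside it, over the lug.
- carousel: Loose aluminium disc, 150 mm across, 10 mm thick, 0.35 kg, flat caps (3.2 mm high) in its top, hub 42 mm high. On the spindle it turns freely either way, no stops or coasting. Origin: centre of underside; -x points to the notch, +y to the peg. Underside starts 46 mm above the worktop, 2 mm over the pin; seated 34 mm, yaw equal to the base's. Pressed off the notch it lands on the pin.
- notch (a point): Middle of the notch in the carousel's rim, at the height of the disc's top face (10 mm above the carousel's origin), 69 mm from its centre: 15 mm wide, open outwards, cut from the edge (75 mm radius) in to 64 mm radius, right through the disc.
- peg_top (a point): Top centre of the steel finger peg: 14 mm diameter, upright, rising 32 mm above the disc's top face (with a 20 mm wide, 2 mm high flange at its foot), 52 mm from the carousel's centre, a quarter turn clockwise from the notch as seen from above.
- hub_top (a point): Centre of the flat black hub cap, the place to press: 38 mm diameter, 42 mm above the carousel's underside (32 mm above the disc's top face), on the axis.
- vial: Bystander: loose screw-cap glass vial, 24 mm diameter, 56 mm high, upright, to the left of the base. Origin: centre of its underside.
- bench_timer: Bystander: loose white bench timer, 62 x 62 x 18 mm, lying flat to the left of the base. Origin: centre of its underside.
- petri: Bystander: loose glass petri dish, 65 mm diameter, 16 mm high, to the right of the base. Origin: centre of its underside.

How it is judged:
At the end, for the whole second after the job is handed in: The carousel lies seated at rest: its underside at the centre less than 36.5 mm above the worktop (fully home is 34 mm), the top of the notch less than 46.5 mm above it, tilted less than 0.04 rad, and the notch's middle within 9 mm horizontally of the pin (z of carousel in the frame of sample_base below 0.0365 m and z of notch in the frame of sample_base below 0.0465 m and angle between carousel's own z axis and vertical below 0.04 rad and horizontal distance between notch and pin_tip below 0.009 m and linear speed of carousel below 0.02 m/s); the robot touches nothing.
It fails at once if the carousel is lifted (10 mm or more above where it started) (z of carousel in the frame of sample_base above 0.056 m).
It fails at once if the carousel is tipped by more than 0.25 rad (angle between carousel's own z axis and vertical above 0.25 rad).
It fails at once if the vial is moved by more than 15 mm or knocked over (distance of vial from where it was at the start of the episode above 0.015 m or angle between vial's own z axis and vertical above 0.4 rad).
It fails at once if the timer is moved by more than 15 mm or knocked over (distance of bench_timer from where it was at the start of the episode above 0.015 m or angle between bench_timer's own z axis and vertical above 0.4 rad).
It fails at once if the petri dish is moved by more than 15 mm or knocked over (distance of petri from where it was at the start of the episode above 0.015 m or angle between petri's own z axis and vertical above 0.4 rad).
It also fails if it takes over 72 s, if anything falls off the work surface, if the arm or the gripper's body presses on something with over 40 N, if the wrist force passes 120 N, or if a joint passes its speed limit or range.

## Working session

There is one attempt and no reset: what is moved stays moved. The work goes in short steps, Python scripts to look and compute and a shell command to move; the robot and the scene stay as the last step left them, time stands still between calls to the robot, and variables do not carry over. Pictures are saved under pics/ and viewed, at most 10 in all, crops included, and the job is handed in when it is done.

```bash
mkdir -p pics
cat > h.py <<'E'
import numpy as np, cv2
from workcell import status, grab_frame, camera_params, bot, search_frame, silhouettes
from scipy.spatial.transform import Rotation as R
def cam(name,s=None):
    c=camera_params(name);K=np.array(c["K"])
    if name!="wrist":
        Rm=cv2.Rodrigues(np.array(c["rvec"],float))[0];t=np.array(c["tvec"],float).ravel()
        return K,Rm.T,-Rm.T@t
    s=s or status.observe()
    T=np.array(c["tool_from_camera"]);Rt=R.from_euler("xyz",s["tool_rot"]).as_matrix()
    return K,Rt@T[:3,:3],Rt@T[:3,3]+np.array(s["position"])
def onz(c,uv,z):
    K,Rm,o=c;d=Rm@np.linalg.solve(K,[uv[0],uv[1],1]);return o+d*(z-o[2])/d[2]
def proj(c,p):
    K,Rm,o=c;q=K@(Rm.T@(np.array(p)-o));return q[:2]/q[2]
def mid(e): return np.array([(e[0]+e[2])/2*560,(e[1]+e[3])/2*420])
E
python3 - <<'E'
from h import *
s=status.observe();print({k:np.round(s[k],3).tolist() for k in("clock","position","tool_rot","force","grip_width")})
H=dict(sample_base=.011,carousel=.05,notch=.056,peg_top=.088,hub_top=.088,vial=.056,bench_timer=.018,petri=.016)
for n in("top","scene"):
    im=grab_frame(n);cv2.imwrite(f"pics/{n}0.png",im);c=cam(n);print(n,c[2].round(3))
    for k,z in H.items():
        for r in search_frame(n,k)[:2]:
            u=mid(r["extent"]);print(k,round(r["p"],2),(np.array(r["extent"])*[560,420,560,420]).round(),onz(c,u,z).round(4))
E
```

```text
{'clock': 0.0, 'position': [0.199, 0.592, 0.239], 'tool_rot': [-3.14, 0.0, 2.818], 'force': [0.373, -0.184, 0.752], 'grip_width': 0.085}
top [0.459 0.084 0.968]
sample_base 0.86 [271. 169. 340. 246.] [0.5471 0.0414 0.011 ]
carousel 0.83 [274. 168. 338. 236.] [0.5562 0.0422 0.05  ]
notch 0.69 [274. 170. 346. 234.] [0.5563 0.0335 0.056 ]
peg_top 0.83 [274. 167. 346. 237.] [0.5524 0.0352 0.088 ]
hub_top 0.84 [272. 168. 342. 238.] [0.5497 0.0423 0.088 ]
bench_timer 0.67 [214. 201. 246. 234.] [0.5186 0.2178 0.018 ]
petri 0.86 [368. 198. 397. 225.] [ 0.5411 -0.139   0.016 ]
petri 0.21 [276. 171. 345. 237.] [0.5548 0.0304 0.016 ]
scene [ 0.049 -0.371  0.667]
sample_base 0.73 [265. 233. 332. 274.] [0.5267 0.0093 0.011 ]
sample_base 0.73 [264. 203. 335. 254.] [0.5889 0.0603 0.011 ]
carousel 0.64 [266. 207. 329. 255.] [0.5478 0.0327 0.05  ]
notch 0.82 [267. 208. 332. 256.] [0.5426 0.0246 0.056 ]
peg_top 0.92 [265. 200. 334. 258.] [0.5251 0.0105 0.088 ]
hub_top 0.57 [265. 204. 337. 256.] [0.5231 0.0055 0.088 ]
vial 0.69 [259. 187. 268. 211.] [0.5673 0.1623 0.056 ]
vial 0.43 [265. 207. 330. 255.] [0.5428 0.0294 0.056 ]
bench_timer 0.77 [221. 199. 252. 224.] [0.5182 0.2074 0.018 ]
petri 0.82 [342. 275. 374. 304.] [ 0.5345 -0.1458  0.016 ]
```

View pics/top0.png

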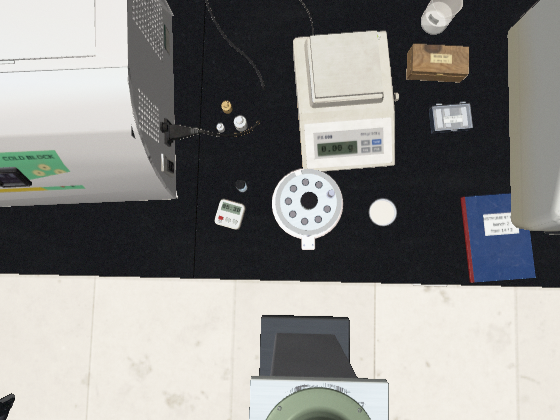

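View pics/scene0.png

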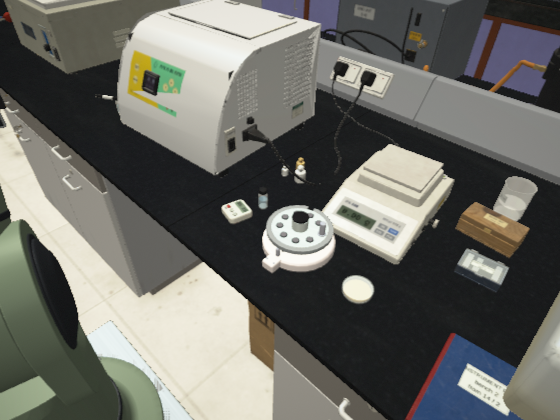

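The top picture shows the hub at about (309,200), the peg to its right at (332,193) and the lug below at (307,245). The notch is therefore on the far side, near (302,170), and needs roughly a half turn. In the scene view the vial and timer stand left of the base and the petri dish right, with the balance close behind it.

```bash
cat >> h.py <<'E'
def units(target,yaw=None):
    s=status.observe();Rt=R.from_euler("xyz",s["tool_rot"]).as_matrix()
    d=Rt.T@(np.array(target)-s["position"])/.06
    dy=None if yaw is None else -((yaw-np.degrees(s["tool_rot"][2])+180)%360-180)/8
    return d.round(2),dy
E
python3 - <<'E'
from h import *
print(np.round(camera_params("wrist")["tool_from_camera"],3),camera_params("wrist")["K"])
print(units([.50,.04,.28],90))
E
```

```text
[[ 0.001 -0.954 -0.3    0.077]
 [ 1.     0.001  0.     0.   ]
 [-0.    -0.3    0.954 -0.134]
 [ 0.     0.     0.     1.   ]] [[322.09370202   0.         278.88453384]
 [  0.         322.09370202 206.38099795]
 [  0.           0.           1.        ]]
(array([-7.69, -7.13, -0.68]), np.float64(8.930520463446594))
```

```bash
python3 -m creep '[[-0.75,-0.56,-0.1,0,1],[-1.5,-1.12,-0.2,0,1],[-2.25,-1.7,-0.3,0,1],[-3.0,-2.25,-0.4,0,1],[-3.75,-2.8,-0.5,0,1]]' | tail -5
python3 -m creep '[[-0.75,-0.56,0,1,1],[-1.5,-1.12,0,2,1],[-2.25,-1.7,0,3,1],[-3.0,-2.25,0,4,1],[-3.75,-2.8,0,5,1]]' | tail -5
python3 - <<'E'
from h import *
print(units([.55,.08,.28],90))
E
```

```text
position: [0.3596, 0.3601, 0.2697]
tool_rot: [3.141, 0.0, 2.818]
force: [1.7, 0.1, 0.5]
grip_width: 0.0856
finger_force: 0.0
position: [0.5195, 0.1292, 0.2696]
tool_rot: [3.141, 0.0, 2.115]
force: [0.3, 0.8, -0.1]
grip_width: 0.085
finger_force: 0.0
(array([-0.97,  0.01, -0.17]), np.float64(3.899246386758122))
```

```bash
python3 -m creep '[[-0.5,0,-0.1,1,1],[-0.97,0,-0.17,2,1],[-0.97,0,-0.17,3,1],[-0.97,0,-0.17,3.9,1],[-0.97,0,-0.17,3.9,1]]' | tail -5
python3 - <<'E'
from h import *
s=status.observe();print(np.round(s["qpos"],2))
H=dict(sample_base=.022,carousel=.056,notch=.056,peg_top=.088,hub_top=.088,vial=.056,petri=.016)
n="wrist";s=status.observe();im=grab_frame(n);cv2.imwrite(f"pics/w1.png",im);c=cam(n,s)
print(c[2])
for k,z in H.items():
    for r in silhouettes(n,k)[:1]:
        u=mid(r["extent"]);print(k,round(r["p"],2),(np.array(r["extent"])*[560,420,560,420]).round(),onz(c,u,z).round(4))
E
```

```text
position: [0.5489, 0.0812, 0.2795]
tool_rot: [-3.142, 0.0, 1.576]
force: [0.9, 0.1, 0.6]
grip_width: 0.0856
finger_force: 0.0
[-0.56  0.39  0.42  1.76 -0.18  1.03 -0.07]
[0.54871889 0.15806021 0.41305177]
sample_base 0.65 [205. 139. 350. 218.] [0.5476 0.0711 0.022 ]
carousel 0.81 [222. 147. 351. 273.] [0.5584 0.0413 0.056 ]
notch 0.88 [220. 148. 350. 270.] [0.5565 0.0426 0.056 ]
peg_top 0.76 [222. 148. 349. 270.] [0.5569 0.053  0.088 ]
hub_top 0.77 [217. 147. 352. 270.] [0.5551 0.0537 0.088 ]
petri 0.74 [250. 297. 294. 336.] [ 0.5405 -0.1341  0.016 ]
```

View pics/w1.png

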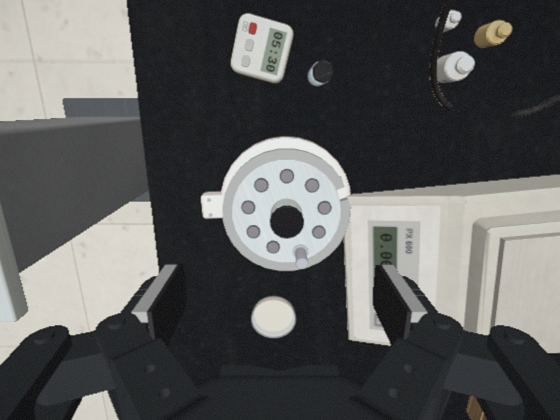

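The wrist picture (right = +x, up = +y) shows the hub at (287,221), the peg near (302,254), the notch at (344,193) and the lug at (211,205). I'll take an enlarged crop for exact pixels.

Run:
```python
import cv2
im=cv2.imread("pics/w1.png")[130:280,190:370]
cv2.imwrite("pics/w1c.png",cv2.resize(im,None,fx=4,fy=4,interpolation=cv2.INTER_CUBIC))
```

```text
(no output)
```

View pics/w1c.png

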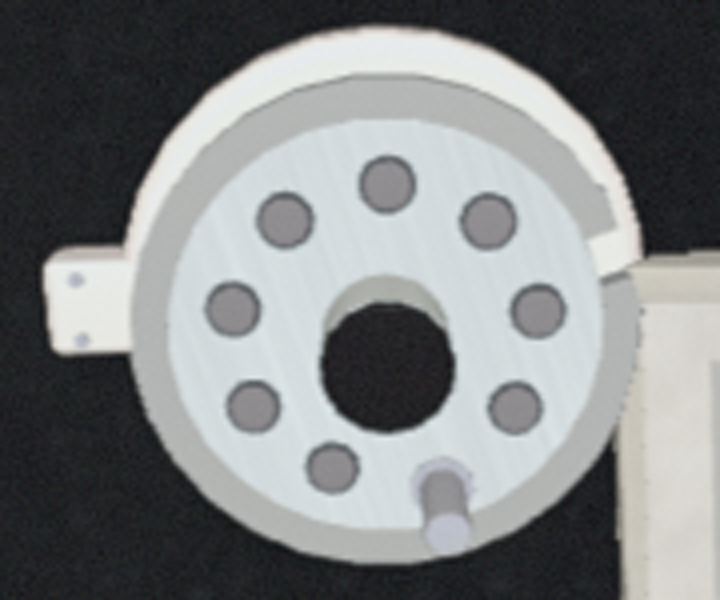

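The crop shows the hub cap centred at crop (388,367), peg top (448,533), notch (612,256) and lug end (53,306).

Run:
```python
from h import *
c=cam("wrist");P={}
for k,(u,v),z in(("hub",(388,367),.088),("peg",(448,533),.088),("notch",(612,256),.056),("lug",(52,307),.022)):
    P[k]=onz(c,(190+u/4,130+v/4),z);print(k,P[k].round(4))
for k in("peg","notch","lug"):
    d=(P[k]-P["hub"])[:2];print(k,np.hypot(*d),np.degrees(np.arctan2(d[1],d[0])))
```

```text
hub [0.5583 0.0384 0.088 ]
peg [ 0.5758 -0.011   0.088 ]
notch [0.6232 0.0609 0.056 ]
lug [0.4531 0.0339 0.022 ]
peg 0.05237944717478777 -70.53909972412211
notch 0.06861327858968062 19.14195501676257
lug 0.10536128419830323 -177.560394037513
```

```bash
python3 -m creep '[[-0.8,0.25,0.3,0,0.45],[-1.54,0.45,0.8,0,0.45],[-1.54,0.45,1.6,0,0.45],[-1.54,0.45,2.5,0,0.45],[-1.54,0.45,2.5,0,0.45]]' 20 | tail -5
python3 - <<'E'
from h import *
n="wrist";s=status.observe();im=grab_frame(n);c=cam(n,s)
for p in([.576,-.011,.088],[.558,.038,.088]):
    cv2.drawMarker(im,tuple(int(v) for v in proj(c,p).round()),(0,0,255),0,12,1)
cv2.imwrite(f"pics/w2.png",im)
E
```

```text
position: [0.5744, -0.0113, 0.1269]
tool_rot: [-3.136, 0.001, 1.575]
force: [-0.4, 0.2, 0.2]
grip_width: 0.0388
finger_force: 0.0
```

View pics/w2.png

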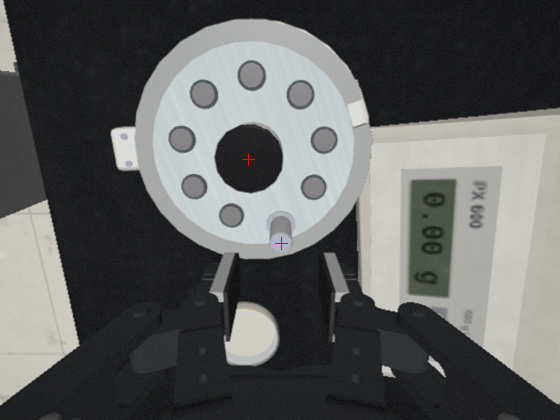

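The red marks fall on the hub (249,159) and peg top (281,242), so the estimates hold. I'll go down and close lightly on the peg.

```bash
python3 -m creep '[[0,0,0.4,0,0.45],[0,0.02,0.84,0,0.45],[0,0.02,0.84,0,0.45],[0,0.02,0.84,0,0.2],[0,0.02,0.84,0,0.2]]' 20 | tail -5
python3 -m creep '[[0,0,0,0,0.1],[0,0,0,0,0.1],[0,0,0,0,0.1],[0,0,0,0,0.1]]' 20 | tail -5
python3 - <<'E'
from h import *
s=status.observe();print(np.round(s["qpos"],2))
hub=np.array([.5585,.038]);Rt=R.from_euler("xyz",s["tool_rot"]).as_matrix()
th0=-70.5
for i in range(0,21):
    th=np.radians(th0+8*i);p=np.array([*(hub+.052*np.array([np.cos(th),np.sin(th)])),s["position"][2]])
    print(i,((Rt.T@(p-s["position"]))/.06).round(2))
E
```

```text
position: [0.5783, -0.0111, 0.0807]
tool_rot: [3.139, -0.0, 1.575]
force: [0.6, -0.2, 0.1]
grip_width: 0.0168
finger_force: 0.0
position: [0.5779, -0.0113, 0.0793]
tool_rot: [3.141, 0.0, 1.575]
force: [3.7, -2.4, 4.1]
grip_width: 0.0127
finger_force: 20.1
[-0.3   0.69  0.32  1.86 -0.34  0.64  0.22]
0 [ 0.   -0.03 -0.  ]
1 [0.05 0.08 0.  ]
2 [0.11 0.18 0.  ]
3 [0.19 0.27 0.  ]
4 [0.28 0.36 0.  ]
5 [0.38 0.42 0.  ]
6 [0.49 0.48 0.  ]
7 [0.6  0.52 0.  ]
8 [0.72 0.54 0.  ]
9 [0.84 0.55 0.  ]
10 [0.96 0.54 0.  ]
11 [1.08 0.51 0.  ]
12 [1.19 0.46 0.  ]
13 [1.3 0.4 0. ]
14 [1.39 0.33 0.  ]
15 [ 1.48  0.25 -0.  ]
16 [ 1.55  0.15 -0.  ]
17 [ 1.61  0.04 -0.  ]
18 [ 1.65 -0.07 -0.  ]
19 [ 1.68 -0.19 -0.  ]
20 [ 1.69 -0.31 -0.  ]
```

```bash
python3 -m creep '[[0.05,0.08,0,-0.75,0.1],[0.11,0.18,0,-1.5,0.1],[0.19,0.27,0,-2.25,0.1],[0.28,0.36,0,-3,0.1],[0.38,0.42,0,-3.75,0.1]]' 20 | tail -5
python3 - <<'E'
from h import *
s=status.observe();print(np.round(s["qpos"],2))
hub=np.array([.5585,.038]);d=np.array(s["position"][:2])-hub;a=np.degrees(np.arctan2(d[1],d[0]));print(np.hypot(*d),a)
Rt=R.from_euler("xyz",s["tool_rot"]).as_matrix()
for i in range(1,6):
    th=np.radians(-30.5+8*i);p=np.array([*(hub+.052*np.array([np.cos(th),np.sin(th)])),.0793])
    print(i,((Rt.T@(p-s["position"]))/.06).round(2))
E
```

```text
position: [0.6013, 0.0105, 0.0785]
tool_rot: [-3.138, -0.0, 2.101]
force: [-0.6, -8.9, 4.9]
grip_width: 0.0129
finger_force: 20.1
[-0.24  0.7   0.18  1.79 -0.19  0.67  0.58]
0.050896383237427366 -32.70496001413521
1 [ 0.07  0.14 -0.01]
2 [ 0.14  0.23 -0.01]
3 [ 0.24  0.31 -0.01]
4 [ 0.34  0.37 -0.01]
5 [ 0.45  0.43 -0.01]
```

```bash
python3 -m creep '[[0.06,0.1,0,-0.75,0.1],[0.13,0.2,0,-1.5,0.1],[0.22,0.29,0,-2.25,0.1],[0.32,0.36,0,-3,0.1],[0.43,0.42,0,-3.75,0.1]]' 20 | tail -5
python3 - <<'E'
from h import *
s=status.observe();print(np.round(s["qpos"],2))
hub=np.array([.5585,.038]);d=np.array(s["position"][:2])-hub;a=np.degrees(np.arctan2(d[1],d[0]));print(np.hypot(*d),a)
Rt=R.from_euler("xyz",s["tool_rot"]).as_matrix()
for i in range(1,6):
    th=np.radians(9.5+8*i);p=np.array([*(hub+.052*np.array([np.cos(th),np.sin(th)])),.0793])
    print(i,((Rt.T@(p-s["position"]))/.06).round(2))
E
```

```text
position: [0.6101, 0.0457, 0.0784]
tool_rot: [-3.139, -0.002, 2.625]
force: [-2.5, -6.6, 0.9]
grip_width: 0.0133
finger_force: 20.0
[-0.2   0.71  0.05  1.75 -0.05  0.69  0.92]
0.052214296502144285 8.456336461548663
1 [ 0.1   0.1  -0.02]
2 [ 0.19  0.17 -0.02]
3 [ 0.29  0.24 -0.02]
4 [ 0.4   0.28 -0.02]
5 [ 0.52  0.31 -0.01]
```

```bash
python3 -m creep '[[0.09,0.09,0,-0.75,0.1],[0.18,0.17,0,-1.5,0.1],[0.28,0.23,0,-2.25,0.1],[0.39,0.28,0,-3,0.1],[0.51,0.31,0,-3.75,0.1]]' 20 | tail -5
python3 - <<'E'
from h import *
s=status.observe();print(np.round(s["qpos"],2))
hub=np.array([.5585,.038]);d=np.array(s["position"][:2])-hub;a=np.degrees(np.arctan2(d[1],d[0]));print(np.hypot(*d),a)
Rt=R.from_euler("xyz",s["tool_rot"]).as_matrix()
for i in range(1,7):
    th=np.radians(49.5+[8,16,24,32,40,43][i-1]);p=np.array([*(hub+.052*np.array([np.cos(th),np.sin(th)])),.0793])
    print(i,((Rt.T@(p-s["position"]))/.06).round(2))
E
```

```text
position: [0.5934, 0.0772, 0.0786]
tool_rot: [-3.14, -0.001, -3.134]
force: [2.3, -5.7, -0.5]
grip_width: 0.0128
finger_force: 19.8
[-0.17  0.69 -0.09  1.79  0.09  0.67  1.27]
0.052438665035913476 48.33973518693175
1 [ 0.11  0.08 -0.01]
2 [ 0.22  0.14 -0.01]
3 [ 0.33  0.18 -0.01]
4 [ 0.45  0.21 -0.01]
5 [ 0.57  0.22 -0.01]
6 [ 0.62  0.22 -0.01]
```

```bash
python3 -m creep '[[0.11,0.07,0,-0.75,0.1],[0.22,0.13,0,-1.5,0.1],[0.34,0.18,0,-2.25,0.1],[0.48,0.21,0,-3,0.1],[0.61,0.22,0,-3.75,0.1]]' 20 | tail -5
python3 -m creep '[[0,0,0,0,0.1],[0,0,0,0,0.1]]' 20 | tail -5
python3 - <<'E'
from h import *
s=status.observe();print(np.round(s["qpos"],2))
hub=np.array([.5585,.038]);d=np.array(s["position"][:2])-hub;a=np.degrees(np.arctan2(d[1],d[0]));print(np.hypot(*d),a)
E
```

```text
position: [0.5572, 0.0908, 0.0789]
tool_rot: [-3.141, -0.0, -2.61]
force: [6.3, -3.2, -0.6]
grip_width: 0.013
finger_force: 19.8
position: [0.5572, 0.091, 0.0788]
tool_rot: [3.141, -0.001, -2.616]
force: [1.5, -0.2, -1.1]
grip_width: 0.0133
finger_force: 19.7
[-0.1   0.65 -0.23  1.87  0.23  0.64  1.62]
0.05306413509811229 91.39402802033617
```

```bash
python3 -m creep '[[0,0,0,0,0.28],[0,0,0,0,0.28],[0,0,-0.6,0,0.28],[0.3,0,-1.5,0,0.28],[0.8,0,-2.4,0,0.28]]' 20 | tail -5
python3 -m creep '[[0,0,0,0,0],[0,0,0,0,0],[0,0,0,0,0]]' 20 | tail -5
python3 - <<'E'
from h import *
n="wrist";s=status.observe();im=grab_frame(n);c=cam(n,s)
hub=np.array([.5585,.038])
u=proj(c,[*hub,.056]);x,y=[int(min(max(v,m),M)) for v,m,M in zip(u,(100,75),(460,345))];print(x-100,y-75)
cv2.imwrite(f"pics/w3.png",cv2.resize(im[y-75:y+75,x-100:x+100],None,fx=4,fy=4,interpolation=cv2.INTER_CUBIC))
print(s["clock"],s["position"],s["tool_rot"])
E
```

```text
position: [0.5154, 0.0671, 0.2244]
tool_rot: [3.141, -0.0, -2.613]
force: [0.5, -0.2, 0.8]
grip_width: 0.0242
finger_force: 0.0
position: [0.5157, 0.0672, 0.222]
tool_rot: [3.141, -0.002, -2.613]
force: [-0.1, 0.9, -0.5]
grip_width: 0.0001
finger_force: 0.0
131 135
8.725 [0.51573197 0.06715589 0.2220202 ] [ 3.14079259e+00 -1.56820336e-03 -2.61343134e+00]
```

View pics/w3.png

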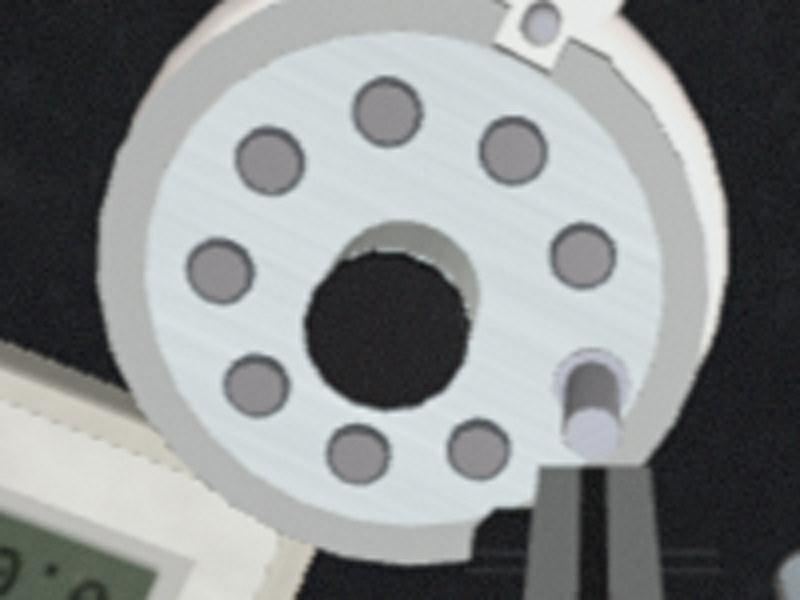

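The pin shows inside the notch at crop (542,22), with the notch's inner edge running from (497,42) to (550,70). Next I'll work out the angles.

Run:
```python
from h import *
c=cam("wrist");P={}
for k,(u,v),z in(("hub",(387,330),.088),("peg",(592,434),.088),("na",(497,42),.056),("nb",(550,70),.056),("pin",(542,21),.044)):
    P[k]=onz(c,(131+u/4,135+v/4),z);print(k,P[k].round(4))
P["n"]=(P["na"]+P["nb"])/2
for k in("peg","n","na","nb","pin"):
    d=(P[k]-P["hub"])[:2];print(k,np.hypot(*d).round(4),np.degrees(np.arctan2(d[1],d[0])).round(1))
print(units([*P["hub"][:2],.125]))
```

```text
hub [0.5538 0.0374 0.088 ]
peg [0.5525 0.0889 0.088 ]
na [0.4911 0.0278 0.056 ]
nb [0.4906 0.0415 0.056 ]
pin [0.4831 0.0346 0.044 ]
peg 0.0515 91.4
n 0.063 -177.5
na 0.0634 -171.2
nb 0.0634 176.3
pin 0.0708 -177.7
(array([-0.3 , -0.75,  1.62]), None)
```

The notch (-177.5°) and the pin (-177.7°) line up. Next I move over the hub with the fingers shut and press down.

```bash
python3 -m creep '[[-0.15,-0.4,0.3,0,0],[-0.33,-0.76,0.8,0,0],[-0.33,-0.76,1.4,0,0],[-0.33,-0.76,1.9,0,0],[-0.33,-0.76,1.95,0,0]]' 20 | tail -5
python3 -m creep '[[0,0,0.05,0,0],[0,0,0.1,0,0],[0,0,0.15,0,0],[0,0,0.2,0,0],[0,0,0.2,0,0]]' 20 | tail -5
```

```text
position: [0.5547, 0.0377, 0.1037]
tool_rot: [3.14, -0.004, -2.613]
force: [-0.4, -0.3, 0.1]
grip_width: 0.0002
finger_force: 0.0
position: [0.556, 0.0375, 0.0941]
tool_rot: [-3.142, -0.0, -2.614]
force: [0.4, 1.1, -0.9]
grip_width: 0.0003
finger_force: 0.0
```

```bash
for i in 1; do python3 -m creep '[[0,0,0.03,0,0],[0,0,0.06,0,0],[0,0,0.09,0,0],[0,0,0.12,0,0],[0,0,0.12,0,0]]' 20 | tail -5; done
python3 -m creep '[[0,0,0.03,0,0],[0,0,0.06,0,0],[0,0,0.09,0,0],[0,0,0.09,0,0]]' 20 | tail -5
```

```text
position: [0.5561, 0.0376, 0.0869]
tool_rot: [-3.142, 0.0, -2.614]
force: [-0.4, -0.1, 0.5]
grip_width: -0.0002
finger_force: 0.4
position: [0.5563, 0.0375, 0.0837]
tool_rot: [-3.141, 0.001, -2.614]
force: [-16.2, -1.3, 52.9]
grip_width: -0.0001
finger_force: 26.3
```

```bash
python3 -m creep '[[0,0,-0.3,0,0],[0,0,-1,0,0],[0.3,0.76,-2,0,0],[0.3,0.76,-2.2,0,0],[0.3,0.76,-2.2,0,0]]' 20 | tail -5
python3 - <<'E'
from h import *
n="wrist";s=status.observe();im=grab_frame(n);c=cam(n,s)
hub=np.array([.556,.038])
u=proj(c,[*hub,.056]);x,y=[int(min(max(v,m),M)) for v,m,M in zip(u,(100,75),(460,345))];y-=10;print(x-100,y-75)
for z in(.076,.088):print(z,(proj(c,[*hub,z])-[x-100,y-75])*4)
cv2.imwrite(f"pics/w4.png",cv2.resize(im[y-75:y+75,x-100:x+100],None,fx=4,fy=4,interpolation=cv2.INTER_CUBIC))
E
```

```text
position: [0.5179, 0.0684, 0.2153]
tool_rot: [-3.14, 0.003, -2.613]
force: [0.9, -0.3, -0.3]
grip_width: -0.0001
finger_force: 0.0
131 122
0.076 [389.08224123 369.98708238]
0.088 [380.64039878 388.23709767]
```

View pics/w4.png

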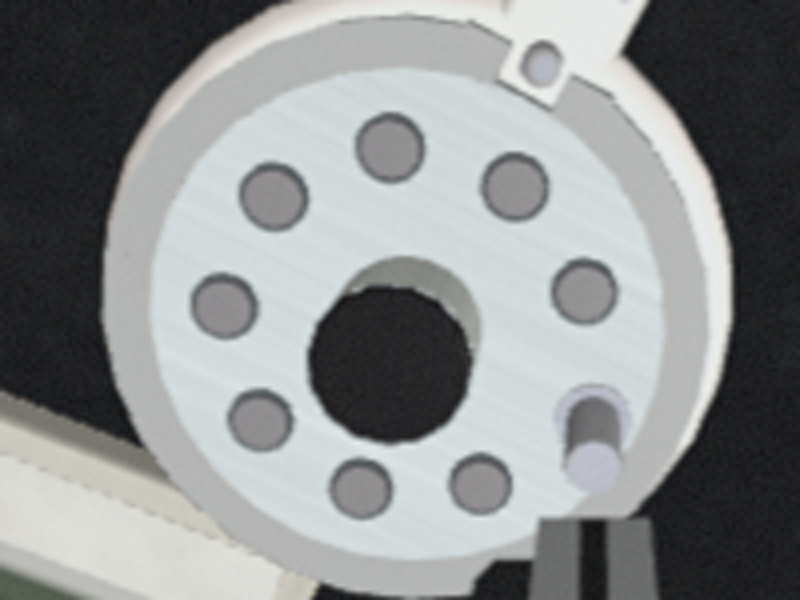

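The pin still stands inside the notch, now at crop (543,65). Hub is at (390,363), and everything sits lower relative to the lug. I'll check height and tilt with a pose fit, using the earlier picture as a reference.

Run:
```python
from h import *
from scipy.optimize import least_squares
M=np.array([[0,0,.042],[0,.052,.042],[-.064,.0075,.01],[-.064,-.0075,.01]])
T=np.array(camera_params("wrist")["tool_from_camera"]);K=np.array(camera_params("wrist")["K"])
def mk(p,r):
    Rt=R.from_euler("xyz",r).as_matrix();return K,Rt@T[:3,:3],Rt@T[:3,3]+p
s=status.observe()
A=(mk(np.array([.51573,.06716,.22202]),[3.1408,-.0016,-2.6134]),(131,135),[(387,330),(592,434),(550,70),(497,42)],(542,21))
B=(mk(np.array(s["position"]),s["tool_rot"]),(131,122),[(390,363),(593,467),(554,106),(500,77)],(543,65))
for c,o,px,pin in(A,B):
    uv=np.array(px)/4+o
    def f(q,z=None):
        X=(R.from_euler("zyx",[q[2],q[4],q[5]]).apply(M))+[q[0],q[1],q[3]]
        return np.concatenate([(np.array([proj(c,x) for x in X])-uv).ravel(),np.array(q[4:])/.02])
    r=least_squares(f,[.556,.038,0,.04,0,0]);print(r.x.round(4),"rms",np.sqrt(np.mean(r.fun**2)).round(2))
    for z in(.034,.046):
        h=onz(c,uv[0],z+.042);p=onz(c,np.array(pin)/4+o,.044);n=(onz(c,uv[2],z+.01)+onz(c,uv[3],z+.01))/2
        print(z,"hub",h[:2].round(4),"hub-pin",np.hypot(*(h-p)[:2]).round(4),"hub-notch-inner",np.hypot(*(h-n)[:2]).round(4))
print(s["position"],s["tool_rot"],s["clock"])
```

```text
[ 5.552e-01  3.730e-02  3.950e-02  4.350e-02 -8.000e-04 -3.000e-04] rms 0.35
0.034 hub [0.5585 0.0378] hub-pin 0.0755 hub-notch-inner 0.066
0.046 hub [0.5538 0.0374] hub-pin 0.0708 hub-notch-inner 0.063
[ 5.544e-01  3.660e-02  3.450e-02  3.260e-02 -3.000e-04 -6.000e-04] rms 0.26
0.034 hub [0.5535 0.0367] hub-pin 0.0705 hub-notch-inner 0.0634
0.046 hub [0.549  0.0364] hub-pin 0.066 hub-notch-inner 0.0604
[0.51771469 0.06784934 0.21401097] [-3.14089421e+00  1.20543451e-03 -2.61352876e+00] 11.825
```

The fit shows the carousel dropped by about 11 to 12 mm and lies level, with the pin in the notch. The fingertips also stopped hard at the seated height. The hand is clear, so I'm handing in.

```bash
python3 -c "
from workcell import bot
print(bot.job_done())"
```

```text
the job is handed in; nothing more can be done
None
```

I turned the carousel until its notch stood over the drive pin, then pressed it down until it looked fully home and level, took the hand clear and handed the job in; the hand-in returned no verdict, and I didn't re-check the vial, timer or petri dish.

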